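# Close up the counted tins against the track stop

### The job

On the checking table a row of four touching button tins stands in the wooden counting track. With the fingertips, push the row from its tail along the track as one closed train until the leading tin rests against the tall end stop and no gaps are left, then take the hand away. Do not lift, tip or pull the row apart, and leave the other things on the table where they are.

Things in the scene. Friction and masses are not known exactly. Their poses are not given: they have to be found in the camera images.
- track: Fixed wooden channel, 400 mm long (its y axis, from -200 to +200 mm), 65 mm wide (its x axis); origin at its centre on the table top, z up. Floor top 6 mm above the table; two side walls 6 mm thick, tops 18 mm above the table, 53 mm apart inside. Its place and yaw on the table vary.
- stop: Tall dark steel end stop, fixed across one end of the track (either the track's +y or -y end, it varies): 75 mm along track x, 30 mm along track y, 40 mm high, with a black thumb knob (18 mm across, 10 mm high) on top. Origin at the centre of its underside on the table, 215 mm from the track's centre; its near face ends the channel 200 mm from the track's centre.
- runout: Low dark steel plate at the track's other end: 65 x 30 mm, 6 mm high, flush with the channel floor, so that end is open. Origin at the centre of its underside, 215 mm from the track's centre.
- tin1: Closed round metal tin, 50 mm diameter, 45 mm high, about 0.11 kg (varies), standing upright and loose on the channel floor; end of the row nearest the track's -y end. Origin at the centre of its underside (6 mm above the table), z up. The tins start touching, 50 mm apart centre to centre (within 1 mm), the row's middle up to 50 mm from the track's centre.
- tin2: Closed round metal tin, 50 mm diameter, 45 mm high, about 0.11 kg (varies), standing upright and loose on the channel floor; second from the track's -y end. Origin at the centre of its underside (6 mm above the table), z up. The tins start touching, 50 mm apart centre to centre (within 1 mm), the row's middle up to 50 mm from the track's centre.
- tin3: Closed round metal tin, 50 mm diameter, 45 mm high, about 0.11 kg (varies), standing upright and loose on the channel floor; third from the track's -y end. Origin at the centre of its underside (6 mm above the table), z up. The tins start touching, 50 mm apart centre to centre (within 1 mm), the row's middle up to 50 mm from the track's centre.
- tin4: Closed round metal tin, 50 mm diameter, 45 mm high, about 0.11 kg (varies), standing upright and loose on the channel floor; end of the row nearest the track's +y end. Origin at the centre of its underside (6 mm above the table), z up. The tins start touching, 50 mm apart centre to centre (within 1 mm), the row's middle up to 50 mm from the track's centre.
- carton: Bystander: small carton with a brown lid, lying flat, 80 x 130 x 34 mm (x, y, z), origin at the centre of its underside, beside the track on its +x side.
- dispenser: Bystander: grey desk tape dispenser, 55 x 130 mm, 80 mm high, origin at the centre of its underside, beside the track on its +x side.
- thread: Bystander: white thread cone, 54 mm diameter at the foot, 75 mm high, origin at the centre of its underside, beside the track on its -x side (the robot's).
- calculator: Bystander: black desk calculator lying flat, 75 x 125 mm, 19 mm high, origin at the centre of its underside, beside the track on its -x side (the robot's).
Not all that is in view belongs to the job. Leave any green or turquoise look-alike of the tin1 alone. What is shaped like the tin2 but orange is not meant.

How it is judged:
By the outcome, as a careful person would: the job done as asked, in the order asked, and still so for the second after the job is handed in, with the robot touching nothing.
It also fails if it takes over 34 s, if anything falls off the work surface, if the arm or the gripper's body presses on something with over 40 N, if the wrist force passes 120 N, or if a joint passes its speed limit or range.

### The arm

A 6-joint arm with a two-finger parallel gripper is mounted at the origin on the work surface. World frame = base frame: x ahead of the robot, y to its left, z up, the work surface at z = 0. Lengths are in mm, angles in rad, forces in N, time in s.
With the tool pointing down it reaches from about 400 to 925 mm from the base axis. Payload 12.5 kg.
Tool frame: the origin (TCP) lies on the mounting face of the last link; the fingertips stand 190 mm ahead of it and the grasp point (between the pads) lies 171 mm ahead of it; z points along the fingers, y is the line along which they close (so a half turn about z gives the same grasp; the last joint's range is limited). The gripper opens to 95 mm and grips with 3 to 60 N. Pads are 20 mm wide; open, the fingers measure 119 mm over their backs; the gripper's body (75 mm by 180 mm) begins 59 mm behind the grasp point.
Start: joints at [-1.298, 0.491, 1.559, -0, 1.092, -0.106], TCP at [231.148, -580.686, 404.761] pointing down, gripper open.
Joint ranges: [-3.1, 3.1], [-0.84, 2.19], [0.05, 2.79], [-1.13, 4.28], [0.06, 2.93], [-2.69, 2.69]. Speed limits (rad/s): [2.22, 2.22, 2.79, 3.14, 3.14, 3.14].

### API

Orientations are given as [roll, pitch, yaw] about the fixed x, y, z axes, in that order (R = Rz(yaw) Ry(pitch) Rx(roll)).
In Python, from cell import env gives the robot as it stands.
- The arm moves only by the tool carry_out, never from a script. Its argument "series" is a list of rows, each a list of 5 numbers: the shift along the tool's x, y, z in m, then the turn about the tool's z in degrees, then the opening, from 0 (shut) to 1 (fully open). A call has 1 to 20 rows; each row is the pose to reach, as a shift and turn from the pose commanded when the call began, along the tool's axes at that moment; what a row does not reach only later rows make up. A row lasts 1/8 s, in which the tool goes at most 62.5 mm and 10.7 degrees, less where a joint would pass 70% of its speed; a pose out of reach is approached as far as the arm can. A call with a gripper value outside its range is refused whole. The fingers move at their own pace and stop on an object; the grip force is fixed at half the most. Time passes only in rows, so rows that repeat a pose let the fingers close. It gives the time, the measured TCP pose, the force, the opening and the grip force at its end, in the units of the state.
- env.state(): the state, without advancing time (a new reading comes with each control period).
- env.read_camera(name): name is "scene" or "top" or "wrist"; returns (picture, depth): 400x640x3 uint8, red, green, blue; 400x640 float32, mm along the optical axis (not along the pixel's ray), 0 where there is no reading.
- env.get_calibration(name): a dict with "intrinsics" (3x3 intrinsics, pixels), "cam_to_world" (4x4, takes a point from camera to world coordinates); the wrist camera has in their place "T_tool_cam" (4x4, takes a point from camera to tool coordinates, whose origin is the TCP and whose axes are the flange's). Camera axes: x right, y up, looking along -z (the intrinsics and any distortion apply to the point x, -y, -z); pixel columns grow to the right and rows downward; lengths in mm; the calibration is good to about 2 mm. The wrist camera is an equidistant fisheye: a pixel r from the principal point sees the ray r / f radians off the axis. A picture is of the moment at which its call begins: read the wrist's pose just before it. get_calibration takes no time and is no camera call.
- env.job_done(): hands the job in; it is judged then, once.
The state is a dict: "t": time; "joints": joint angles; "qvel": joint speeds; "tau": joint torques, N m; "eef_pos": TCP position; "tcp_rot": TCP orientation; "ft_force": force on the tool from outside, world axes, zero at the start; "moment": the same for the moment, N m; "opening": opening from 0.0 (shut) to 1.0 (fully open); "grip_force": force on a finger pad.
Only numpy, scipy, OpenCV 4.12 (cv2) and the standard library are available. Lean on these libraries where they do the work, as an engineer would, in place of code of your own. Each camera call takes 0.05 s, during which the arm holds its last target. There are 200 camera calls.

## Working session

There is one attempt and no reset: what is moved stays moved. The work goes in short steps, Python scripts to look and compute and a tool call to move; the robot and the scene stay as the last step left them, time stands still between calls to the robot, and variables do not carry over. Pictures are saved under pics/ and viewed, at most 10 in all, crops included, and the job is handed in when it is done.

Besides the shell and the picture viewer there is one more tool, called after "Emit:" as name([rows], argument=value, ...), one row to a line, values as JSON. carry_out: Moves the arm, as the interface text tells. Its arguments: {"type":"object","properties":{"series":{"type":"array","items":{"type":"array","items":{"type":"number"}}}},"required":["series"]}

```bash
mkdir -p pics; ls; cat > h.py <<'E'
import numpy as np, cv2
from cell import env
def pt(cal,d,u,v):
    K=np.array(cal["intrinsics"]);T=np.array(cal["cam_to_world"])
    z=d[v,u] if d is not None else 1
    c=np.array([(u-K[0,2])/K[0,0]*z,-(v-K[1,2])/K[1,1]*z,-z,1])
    return (T@c)[:3]
E
python3 - <<'E'
from h import *
s=env.state();print(s)
for n in("top","scene"):
    p,d=env.read_camera(n);c=env.get_calibration(n);print(n,c)
    cv2.imwrite(f"pics/{n}0.png",p[:,:,::-1]);np.save(n+"0.npy",d)
E
```

```text
pics
{'t': 0.0, 'joints': array([-1.29756869e+00,  4.91540108e-01,  1.55946642e+00, -2.32246582e-05,
        1.09168431e+00, -1.05594288e-01]), 'qvel': array([ 0.00098453, -0.00109244, -0.00014116,  0.00140787, -0.00197077,
        0.00050993]), 'tau': array([ 1.01998348e-04, -6.12650514e+01, -2.58181536e+01,  6.92732655e-02,
        4.82646713e-02, -6.94824030e-05]), 'eef_pos': array([ 231.15304825, -580.63915536,  404.16787121]), 'tcp_rot': array([-3.14049841e+00, -9.52638974e-05,  3.78832592e-01]), 'ft_force': array([ 0.27985201, -0.42001781,  0.29268318]), 'moment': array([ 0.07107916, -0.02801697, -0.02803465]), 'grip_force': 0.0, 'opening': 1.0002486208415189}
top {'intrinsics': array([[395.14141719,   0.        , 317.77196125],
       [  0.        , 395.14141719, 201.07718735],
       [  0.        ,   0.        ,   1.        ]]), 'cam_to_world': array([[-9.55039605e-03,  9.93512241e-01, -1.13323502e-01,
         4.71718018e+02],
       [-9.99891519e-01, -8.21741380e-03,  1.22239322e-02,
         8.60489322e+00],
       [ 1.12134002e-02,  1.13427952e-01,  9.93482944e-01,
         8.00354670e+02],
       [ 0.00000000e+00,  0.00000000e+00,  0.00000000e+00,
         1.00000000e+00]])}
scene {'intrinsics': array([[454.01835435,   0.        , 323.76762651],
       [  0.        , 454.01835435, 193.58438231],
       [  0.        ,   0.        ,   1.        ]]), 'cam_to_world': array([[-3.24910749e-01, -7.32048468e-01,  5.98780466e-01,
         1.06492736e+03],
       [ 9.45703268e-01, -2.45559288e-01,  2.12945918e-01,
         1.76336442e+02],
       [-8.85062827e-03,  6.35457061e-01,  7.72085481e-01,
         6.82101901e+02],
       [ 0.00000000e+00,  0.00000000e+00,  0.00000000e+00,
         1.00000000e+00]])}
```

View pics/top0.png

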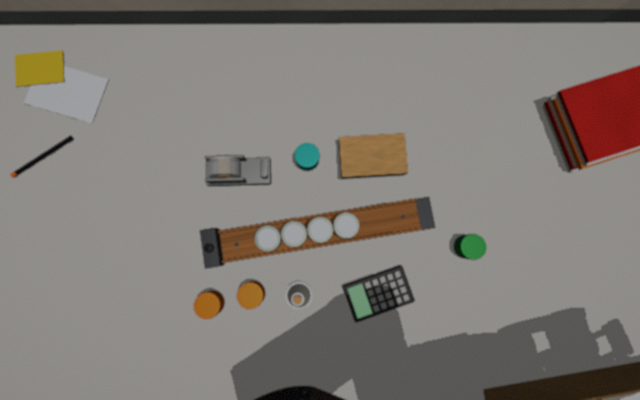

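View pics/scene0.png

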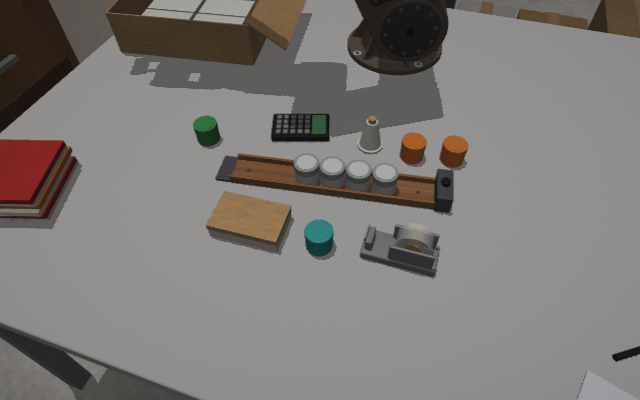

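The top view shows the stop at (210,247) and the runout plate at (425,213). The tin lids are at (267,238), (293,234), (320,230) and (346,225), so the tail is the right-hand tin. I'll measure them from depth.

```bash
cat >> h.py <<'E'
def cloud(cal,d):
    v,u=np.mgrid[:400,:640];K=np.array(cal["intrinsics"]);T=np.array(cal["cam_to_world"])
    c=np.stack([(u-K[0,2])/K[0,0]*d,-(v-K[1,2])/K[1,1]*d,-d],-1)
    return c@T[:3,:3].T+T[:3,3]
E
python3 - <<'E'
from h import *
cal=env.get_calibration("top");d=np.load("top0.npy");P=cloud(cal,d)
im=cv2.imread("pics/top0.png")
for u,v in[(267,238),(293,234),(320,230),(346,225),(210,238),(425,213),(403,216),(237,243),(380,270),(300,296),(240,171)]:print((u,v),P[v,u].round(1))
z=P[...,2]
m=((abs(z-51)<6)*255).astype(np.uint8);m[:200]=0;m[256:]=0;m[:,:245]=0;m[:,370:]=0
ys,xs=np.nonzero(m);
pts=np.array([[267,238],[293,234],[320,230],[346,225]],float)
for _ in range(10):
    l=np.argmin(((np.c_[xs,ys][:,None]-pts)**2).sum(2),1);pts=np.array([np.c_[xs,ys][l==i].mean(0) for i in range(4)])
C=np.array([P[ys[l==i],xs[l==i]].mean(0) for i in range(4)]);print(C.round(1),np.linalg.norm(np.diff(C,axis=0),axis=1),np.bincount(l))
# runout / stop corners
s=(z>30)&(z<60);s[:, :195]=0;s[:,225:]=0;s[:225]=0;s[272:]=0
print("stop",P[s].mean(0),s.sum())
x=cv2.resize(im[190:280,190:450],None,fx=3,fy=3,interpolation=cv2.INTER_CUBIC);cv2.imwrite("pics/c1.png",x)
# wall: side wall mask heights 12..24
w=(z>12)&(z<24);w[:,:225]=0;w[:,412:]=0;w[:195]=0;w[270:]=0
q=P[w][:,:2];print(w.sum());
v=C[0,:2]-C[3,:2];v/=np.linalg.norm(v);n=np.array([-v[1],v[0]])
k=(q-C[3,:2])@n;h=(q-C[3,:2])@v
for sg in(-1,1):
    mm=(sg*k>22)&(sg*k<40);print(sg,mm.sum(),np.polyfit(h[mm],k[mm],1))
print(v,np.degrees(np.arctan2(v[1],v[0])))
E
```

```text
(267, 238) [487.9  95.8  50.7]
(293, 234) [495.   46.8  50.2]
(320, 230) [502.1  -4.3  49.3]
(346, 225) [511.  -53.6  52.5]
(210, 238) [489.2 206.1  39. ]
(425, 213) [ 536.2 -217.8    6.3]
(403, 216) [ 530.6 -173.2    5.4]
(237, 243) [479.5 160.7   6.5]
(380, 270) [ 423.  -124.9   -2. ]
(300, 296) [382.   33.5  66.8]
(240, 171) [623.2 154.6  16.7]
[[487.3  95.8  50.8]
 [495.   46.3  50.8]
 [502.9  -3.3  50.7]
 [510.3 -52.9  50.7]] [50.07896673 50.28150381 50.07758299] [545 540 536 535]
stop [469.9796305  205.94209027  40.35615042] 658
1206
-1 589 [-4.23976893e-05 -2.94537897e+01]
1 574 [-8.83332641e-05  2.93534413e+01]
[-0.15311802  0.98820791] 98.80766396880183
```

View pics/c1.png

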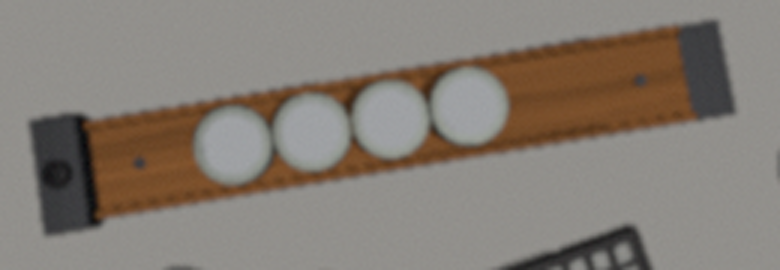

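The geometry checks out: lids are at 51 mm, spacing is 50 mm and the stop is 40 mm high. The track runs towards the stop at 98.8°, and the tail tin sits at (510.3, -52.9). I'll close the fingers and move above the channel behind the tail, at (519, -109), with the tool y axis along the track.

Emit:
carry_out([
  [0.02,-0.015,0,1,0],
  [0.055,-0.041,0,2,0],
  [0.09,-0.068,0,3,0],
  [0.13,-0.098,0,4,0],
  [0.17,-0.128,0,5,0],
  [0.21,-0.158,0,6,0],
  [0.25,-0.188,0,7,0],
  [0.29,-0.218,0,8,0],
  [0.33,-0.248,0,9.5,0],
  [0.37,-0.278,0,11,0],
  [0.405,-0.304,0,12,0],
  [0.43,-0.323,0,12.9,0],
  [0.442,-0.3315,0,12.9,0],
  [0.442,-0.3315,0.04,12.9,0],
  [0.442,-0.3315,0.08,12.9,0],
  [0.442,-0.3315,0.08,12.9,0],
  [0.442,-0.3315,0.08,12.9,0],
])

```text
t: 2.22
eef_pos: [519.5, -109.8, 325.9]
tcp_rot: [3.141, -0.001, 0.153]
ft_force: [1.5, 0.0, 0.0]
opening: 0.002
grip_force: 0.0
```

```bash
python3 - <<'E'
from h import *
s=env.state();print(s['t'],s['eef_pos'],s['tcp_rot'],s['ft_force'],s['opening'])
v=np.array([-.1531,.9882]);n=np.array([-v[1],v[0]]);r=s['eef_pos'][:2]-[510.3,-52.9]
print("along",r@v,"across",r@n,"yaw",np.degrees(s['tcp_rot'][2]))
E
```

```text
2.225 [ 519.51191513 -109.7699996   325.87953988] [ 3.14097262e+00 -9.69248549e-04  1.53239094e-01] [1.49475345 0.00205683 0.04854639] 0.0021778068843103376
along -57.6092778090088 across -0.39641759393699516 yaw 8.77995334883608
```

Emit:
carry_out([
  [0,0,0.02,0,0],
  [0,0,0.05,0,0],
  [0,0,0.08,0,0],
  [0,0,0.1,0,0],
  [0,0,0.112,0,0],
  [0,0,0.119,0,0],
  [0,0,0.12,0,0],
  [0,0,0.12,0,0],
])

```text
t: 3.22
eef_pos: [519.4, -109.3, 205.3]
tcp_rot: [3.141, -0.001, 0.154]
ft_force: [0.1, 0.4, -0.5]
opening: 0.004
grip_force: 0.0
```

```bash
python3 - <<'E'
from h import *
print(env.state()['eef_pos'])
p,d=env.read_camera("scene")
cv2.imwrite("pics/s1.png",cv2.resize(p[120:240,190:490,::-1],None,fx=2.5,fy=2.5,interpolation=cv2.INTER_CUBIC))
E
```

```text
[ 519.37855409 -109.30876013  205.29121229]
```

View pics/s1.png

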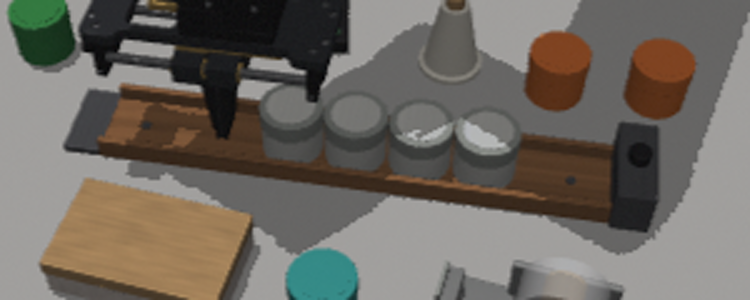

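The fingertips are in the channel behind the tail tin (crop 222,135), with a clear gap. They look tapered, so I'll check the finger profile in depth to see at what height they'd touch.

```bash
python3 - <<'E'
from h import *
p,d=env.read_camera("scene");P=cloud(env.get_calibration("scene"),d).reshape(-1,3)
v=np.array([-.1531,.9882]);n=np.array([-v[1],v[0]])
r=P[:,:2]-env.state()['eef_pos'][:2];a=r@v;b=r@n
for z in range(12,90,6):
    m=(abs(a)<19)&(abs(b)<20)&(abs(P[:,2]-z)<3)
    if m.sum(): print(z,m.sum(),"along",a[m].min().round(1),a[m].max().round(1),"across",b[m].min().round(1),b[m].max().round(1))
E
```

```text
12 2 along 2.5 2.9 across -14.2 -10.8
18 10 along -5.7 4.2 across -12.7 -0.0
24 13 along -6.5 3.8 across -13.0 -7.7
30 22 along -7.9 7.1 across -12.6 1.5
36 18 along -7.1 8.1 across -14.0 9.7
42 29 along -8.5 8.6 across -13.9 10.3
48 20 along -10.0 9.3 across -13.3 8.2
54 25 along -9.1 10.2 across -14.3 -1.0
60 23 along -10.5 10.3 across -13.1 -2.0
66 30 along -10.5 10.7 across -13.6 -7.7
72 17 along -12.4 11.5 across -13.3 -9.7
78 2 along -9.0 -7.1 across -12.9 -12.6
```

The fingers widen upwards along the closing direction, so in this orientation they'd push at the rim. Their 20 mm sides are straight, so I'll turn 90° and push with those for a low contact. First I'll check the last joint.

```bash
python3 -c "
from h import *
print(env.state()['joints'])"
```

```text
[-3.31882995e-01  6.51399857e-01  1.95977135e+00 -1.82971229e-04
  5.29523470e-01  1.08540840e+00]
```

Emit:
carry_out([
  [0,0,0,-4,0],
  [0,0,0,-13,0],
  [0,0,0,-23,0],
  [0,0,0,-33,0],
  [0,0,0,-43,0],
  [0,0,0,-53,0],
  [0,0,0,-63,0],
  [0,0,0,-73,0],
  [0,0,0,-82,0],
  [0,0,0,-88,0],
  [0,0,0,-90,0],
  [0,0,0,-90,0],
])

```text
t: 4.82
eef_pos: [519.3, -109.2, 204.9]
tcp_rot: [3.141, 0.0, 1.723]
ft_force: [0.4, 0.5, -0.3]
opening: 0.001
grip_force: 0.0
```

```bash
python3 - <<'E'
from h import *
s=env.state();print(s['eef_pos'],np.degrees(s['tcp_rot'][2]),s['ft_force'])
p,d=env.read_camera("scene");P=cloud(env.get_calibration("scene"),d).reshape(-1,3)
v=np.array([-.1531,.9882]);n=np.array([-v[1],v[0]])
r=P[:,:2]-s['eef_pos'][:2];a=r@v;b=r@n
print("along, across from tail",(s['eef_pos'][:2]-[510.3,-52.9])@v,(s['eef_pos'][:2]-[510.3,-52.9])@n)
for z in range(12,78,6):
    m=(abs(a)<18)&(abs(b)<20)&(abs(P[:,2]-z)<3)
    if m.sum(): print(z,m.sum(),"along",a[m].min().round(1),a[m].max().round(1),"across",b[m].min().round(1),b[m].max().round(1))
E
```

```text
[ 519.26453528 -109.24678865  204.93189512] 98.72269401106966 [ 0.4017982   0.4702046  -0.32884691]
along, across from tail -57.05436689816608 -0.23206041604243133
12 1 along 10.7 10.7 across -3.3 -3.3
18 3 along 9.7 10.8 across -2.7 2.1
24 3 along 10.2 10.5 across 0.2 1.8
30 2 along 11.1 11.1 across 0.5 1.1
36 3 along 10.6 11.5 across 0.6 4.7
42 3 along 10.8 11.5 across -3.7 4.9
```

The sides are vertical at ±10 mm, and tool x now points along the track towards the stop. Expected contact is at 22 mm of travel and the stop at about 94 mm. I'll push gently.

Emit:
carry_out([
  [0.005,0,0,0,0],
  [0.011,0,0,0,0],
  [0.016,0,0,0,0],
  [0.019,0,0,0,0],
  [0.021,0,0,0,0],
  [0.023,0,0,0,0],
  [0.025,0,0,0,0],
  [0.028,0,0,0,0],
  [0.032,0,0,0,0],
  [0.036,0,0,0,0],
  [0.04,0,0,0,0],
  [0.044,0,0,0,0],
  [0.048,0,0,0,0],
  [0.052,0,0,0,0],
  [0.056,0,0,0,0],
  [0.059,0,0,0,0],
  [0.061,0,0,0,0],
  [0.0625,0,0,0,0],
  [0.063,0,0,0,0],
  [0.063,0,0,0,0],
])

```text
t: 7.38
eef_pos: [509.6, -47.0, 204.7]
tcp_rot: [-3.142, 0.0, 1.724]
ft_force: [0.3, -0.8, -0.6]
opening: 0.009
grip_force: 0.7
```

```bash
cat > look.py <<'E'
from h import *
import sys
n=sys.argv[1];s=env.state();print(s['t'],s['eef_pos'],s['ft_force'])
v=np.array([-.1531,.9882]);q=np.array([-v[1],v[0]]);r=s['eef_pos'][:2]-[510.3,-52.9];print("tool",r@v,r@q)
p,d=env.read_camera("scene");P=cloud(env.get_calibration("scene"),d)
cv2.imwrite(f"pics/{n}.png",cv2.resize(p[120:240,190:490,::-1],None,fx=2.5,fy=2.5,interpolation=cv2.INTER_CUBIC))
p,d=env.read_camera("top");P=cloud(env.get_calibration("top"),d)
a=(P[...,:2]-[510.3,-52.9])@v;b=(P[...,:2]-[510.3,-52.9])@q
m=(abs(P[...,2]-51)<3)&(abs(b)<3)&(a>-40)&(a<300)
h=np.sort(a[m]);print("lid runs:",[(x[0].round(1),x[-1].round(1)) for x in np.split(h,np.nonzero(np.diff(h)>1.5)[0]+1)])
m=(abs(P[...,2]-40)<3)&(abs(b)<25)&(a>200);print("stop face",a[m].min(),a[m].max())
E
python3 look.py s2
```

```text
7.375 [509.5677188  -46.96437382 204.71657625] [ 0.27039043 -0.79576891 -0.6144869 ]
tool 5.9776980467728595 -0.18510408950722457
lid runs: [(np.float64(91.0), np.float64(118.5)), (np.float64(120.5), np.float64(154.6)), (np.float64(156.1), np.float64(156.6)), (np.float64(158.1), np.float64(167.7)), (np.float64(169.4), np.float64(192.3)), (np.float64(194.0), np.float64(203.8)), (np.float64(205.7), np.float64(211.7)), (np.float64(213.3), np.float64(219.4)), (np.float64(254.7), np.float64(260.7)), (np.float64(262.5), np.float64(266.3)), (np.float64(267.8), np.float64(270.6))]
stop face 248.19198473817715 278.4720298110659
```

View pics/s2.png

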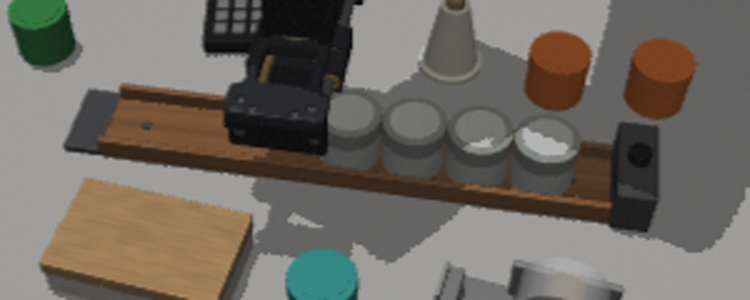

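The row has moved as a closed train and stands upright (lids at crop 350,110 to 547,140), with about 28 mm left to the stop. I'll go on to just short of it, then creep.

Emit:
carry_out([
  [0.002,0,0,0,0],
  [0.005,0,0,0,0],
  [0.009,0,0,0,0],
  [0.013,0,0,0,0],
  [0.017,0,0,0,0],
  [0.02,0,0,0,0],
  [0.022,0,0,0,0],
  [0.024,0,0,0,0],
  [0.025,0,0,0,0],
  [0.026,0,0,0,0],
  [0.0265,0,0,0,0],
  [0.0265,0,0,0,0],
])

```text
t: 8.98
eef_pos: [505.5, -20.8, 204.7]
tcp_rot: [-3.142, 0.0, 1.724]
ft_force: [1.0, -2.3, 0.0]
opening: 0.005
grip_force: 0.9
```

Emit:
carry_out([
  [0.0005,0,0,0,0],
  [0.001,0,0,0,0],
  [0.001,0,0,0,0],
])

```text
t: 9.35
eef_pos: [505.4, -19.8, 204.7]
tcp_rot: [3.142, 0.0, 1.724]
ft_force: [0.6, -1.9, 0.1]
opening: 0.002
grip_force: 1.2
```

```bash
python3 look.py s3
```

```text
9.35 [505.38285572 -19.78321289 204.72287287] [ 0.58762763 -1.90755123  0.07585606]
tool 33.478823813904576 -0.21105812553844405
lid runs: [(np.float64(140.6), np.float64(141.4)), (np.float64(143.1), np.float64(145.1)), (np.float64(146.7), np.float64(146.7)), (np.float64(148.4), np.float64(167.6)), (np.float64(169.3), np.float64(169.6)), (np.float64(171.2), np.float64(190.6)), (np.float64(192.2), np.float64(226.8)), (np.float64(228.3), np.float64(230.1)), (np.float64(231.9), np.float64(239.9)), (np.float64(241.5), np.float64(245.7)), (np.float64(255.3), np.float64(260.8)), (np.float64(262.6), np.float64(264.3)), (np.float64(266.2), np.float64(270.6))]
stop face 200.43861282410424 278.276596312936
```

Emit:
carry_out([
  [0.0005,0,0,0,0],
  [0.001,0,0,0,0],
  [0.001,0,0,0,0],
])

```text
t: 9.82
eef_pos: [505.2, -18.8, 204.7]
tcp_rot: [3.142, 0.0, 1.724]
ft_force: [-0.2, -0.9, -0.6]
opening: 0.007
grip_force: 1.1
```

Emit:
carry_out([
  [0.0005,0,0,0,0],
  [0.001,0,0,0,0],
  [0.001,0,0,0,0],
])

```text
t: 10.2
eef_pos: [505.3, -18.2, 204.8]
tcp_rot: [3.141, 0.001, 1.724]
ft_force: [1.1, -7.7, 0.9]
opening: 0.008
grip_force: 3.8
```

The force jumps from about 2 N to 7.7 N, so the train has met the stop. One small extra step will confirm it.

Emit:
carry_out([
  [0.0003,0,0,0,0],
  [0.0006,0,0,0,0],
  [0.0006,0,0,0,0],
])

```text
t: 10.58
eef_pos: [505.4, -18.0, 204.9]
tcp_rot: [3.14, 0.001, 1.725]
ft_force: [2.3, -11.5, -1.1]
opening: 0.005
grip_force: 5.9
```

```bash
python3 look.py s4
```

```text
10.575 [505.4372089  -17.95514673 204.86252485] [  2.32674596 -11.51389366  -1.09467302]
tool 35.276997319395086 -0.5446468728320477
lid runs: [(np.float64(144.7), np.float64(146.9)), (np.float64(150.3), np.float64(156.2)), (np.float64(157.8), np.float64(167.9)), (np.float64(169.5), np.float64(175.6)), (np.float64(177.2), np.float64(177.3)), (np.float64(178.9), np.float64(181.0)), (np.float64(182.7), np.float64(196.2)), (np.float64(198.0), np.float64(198.1)), (np.float64(199.8), np.float64(200.1)), (np.float64(201.6), np.float64(201.8)), (np.float64(203.4), np.float64(205.8)), (np.float64(207.5), np.float64(209.4)), (np.float64(211.3), np.float64(221.1)), (np.float64(222.6), np.float64(247.5)), (np.float64(255.2), np.float64(255.3)), (np.float64(257.2), np.float64(262.7)), (np.float64(264.3), np.float64(270.8))]
stop face 200.6835889134298 278.20851623558457
```

View pics/s4.png

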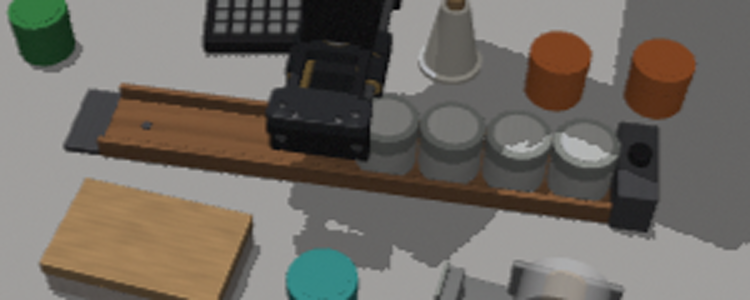

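The leading tin at crop (585,160) is against the stop (617,165), and the row is closed and upright. I'll back straight off along the channel, then lift clear.

Emit:
carry_out([
  [-0.0005,0,0,0,0],
  [-0.002,0,0,0,0],
  [-0.006,0,0,0,0],
  [-0.014,0,0,0,0],
  [-0.025,0,0,0,0],
  [-0.035,0,0,0,0],
  [-0.04,0,0,0,0],
  [-0.04,0,-0.015,0,0],
  [-0.04,0,-0.05,0,0],
  [-0.04,0,-0.09,0,0],
  [-0.06,0,-0.13,0,0],
  [-0.1,0,-0.16,0,0],
  [-0.14,0,-0.18,0,0],
  [-0.18,0,-0.18,0,0],
  [-0.22,0,-0.18,0,0],
  [-0.25,0,-0.18,0,0],
  [-0.26,0,-0.18,0,0],
  [-0.26,0,-0.18,0,0],
])

```text
t: 12.92
eef_pos: [544.6, -273.8, 385.1]
tcp_rot: [-3.142, -0.0, 1.724]
ft_force: [-0.4, 0.2, 0.4]
opening: 0.001
grip_force: 0.0
```

```bash
python3 look.py s5; python3 - <<'E'
from h import *
p,d=env.read_camera("top");cv2.imwrite("pics/t5.png",cv2.resize(p[130:330,180:440,::-1],None,fx=3,fy=3,interpolation=cv2.INTER_CUBIC))
P=cloud(env.get_calibration("top"),d);z=P[...,2]
v=np.array([-.1531,.9882]);q=np.array([-v[1],v[0]]);a=(P[...,:2]-[510.3,-52.9])@v;b=(P[...,:2]-[510.3,-52.9])@q
m=(abs(z-51)<6)&(abs(b)<29)&(a<248)&(a>0);A=np.c_[a[m],b[m]]
c=np.array([[72,0],[122,0],[172,0],[222,0]],float)
for _ in range(10):
    l=np.argmin(((A[:,None]-c)**2).sum(2),1);c=np.array([A[l==i].mean(0) for i in range(4)])
print(c.round(1),np.linalg.norm(np.diff(c,axis=0),axis=1),[z[m][l==i].mean().round(1) for i in range(4)])
E
```

```text
12.925 [ 544.55671066 -273.79629454  385.06664764] [-0.42564407  0.23329712  0.39283938]
tool -223.53442066476245 -0.03325877827696644
lid runs: [(np.float64(49.2), np.float64(97.5)), (np.float64(99.1), np.float64(116.2)), (np.float64(117.8), np.float64(139.0)), (np.float64(140.5), np.float64(145.0)), (np.float64(146.5), np.float64(146.9)), (np.float64(148.8), np.float64(171.5)), (np.float64(173.0), np.float64(175.5)), (np.float64(177.1), np.float64(181.1)), (np.float64(182.7), np.float64(190.7)), (np.float64(192.3), np.float64(192.6)), (np.float64(194.1), np.float64(196.2)), (np.float64(197.7), np.float64(202.0)), (np.float64(203.7), np.float64(213.2)), (np.float64(214.8), np.float64(218.9)), (np.float64(220.6), np.float64(228.5)), (np.float64(230.2), np.float64(230.3)), (np.float64(231.9), np.float64(237.9)), (np.float64(239.5), np.float64(241.8)), (np.float64(243.3), np.float64(247.5)), (np.float64(255.2), np.float64(258.8)), (np.float64(260.5), np.float64(260.9)), (np.float64(262.6), np.float64(268.9)), (np.float64(270.6), np.float64(270.9))]
stop face 200.91730287636832 278.2283168081718
[[ 7.370e+01  2.000e-01]
 [ 1.233e+02  8.000e-01]
 [ 1.730e+02  5.000e-01]
 [ 2.228e+02 -0.000e+00]] [49.64423705 49.6942092  49.80813897] [np.float64(50.7), np.float64(50.8), np.float64(50.7), np.float64(50.7)]
```

View pics/t5.png

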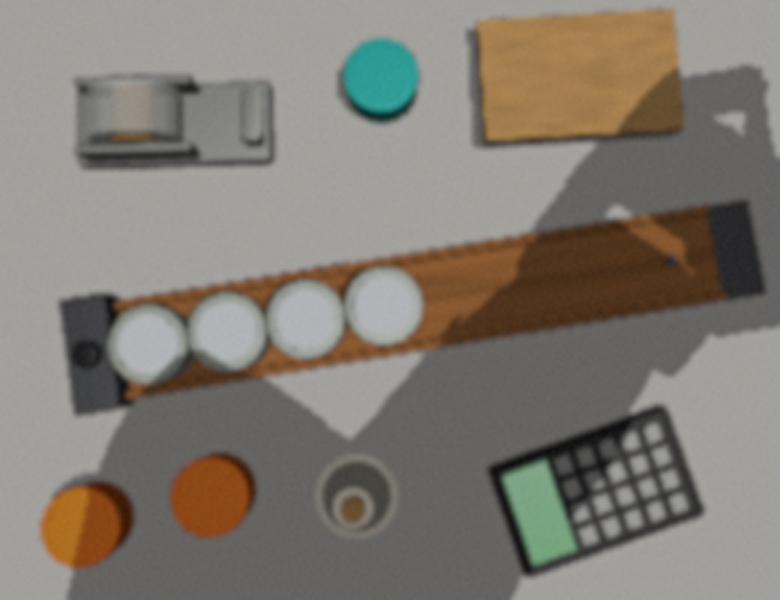

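The four lids, from (148,343) to (385,306), stand in a closed row against the stop, with about 50 mm between centres and all at the same height. The bystanders haven't moved and the hand is clear.

```bash
python3 -c "
from cell import env
print(env.job_done())"
```

```text
the job is handed in; nothing more can be done
None
```

The four tins stand upright as a closed row with the leading tin against the end stop, the hand is clear, nothing else on the table moved, and the job was handed in at about 13 s.

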